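# Clamp a sample cylinder in the tube rocker

### The job

Take the aluminium sample cylinder from the sloping stand and lay it, without dropping it, in the middle of the tube rocker's V cradle (either way round), and let go. Then swing the yellow strap over it until it is fully closed on the staple, and push the red-tabbed locking pin fully home through the staple loop. Leave the other things on the bench where they are.

Things in the scene. Friction and masses are not known exactly. Their poses are not given: they have to be found in the camera images.
- cylinder: aluminium sample cylinder, 190 mm long, 40 mm diameter, 0.25 to 0.5 kg, white band at mid-length, red cap at one end and black cap at the other (20 mm long, 39 mm wide). Origin on its axis at mid-length; own x runs along the axis towards the red cap. It starts lying in the sloping stand, axis 30 degrees from level, black cap high, red cap low against the stand's foot plate. Either end may face either way in the cradle.
- stand: fixed sloping stand: dark base 200 x 90 mm on the table, carrying an aluminium bed at 30 degrees with two blue V supports (18 mm thick, 60 mm wide, at 58 mm either side of mid-length). Origin on the table under the cylinder's middle; own x points, level, towards the low end. Between the V supports 98 mm of the cylinder is free on both sides; the bed lies 34 mm below the cylinder's axis (square to it). The V sides end 4 mm below the axis.
- stand_seat (a point): centre of the cylinder while it lies in the stand, 115 mm above the table
- rocker: fixed white tube rocker, body 220 (x) x 210 (y) x 50 mm high, origin on the table under its middle; on top a V cradle along its own x: two blue V supports (20 mm thick, 60 mm wide, at 62 mm either side of the middle), clear gap of 104 mm between them for fingers. The yellow strap stands on its own +y side, the red-tabbed locking pin on its own -y side, both over the V support at own x = -64 mm.
- cradle_seat (a point): where the cylinder's centre lies when it is seated and centred in the cradle, 95 mm above the table, 45 mm above the rocker's top; same axes as the rocker: the cylinder's axis must lie along x
- strap (a joint): angle of the yellow clamp strap (rad): 0 = closed, level across the cradle and over the staple, 1 mm above the seated cylinder; 1.57 = upright; starts 1.7 to 2.2, leaning outwards. The strap is 118 mm long from hinge to end, 28 mm wide, 6 mm thick. Stiff hinge: it stays where it is left; about 1 to 1.5 N at its end swings it. Hard stops at 0 and 2.4.
- strap_hinge (a point): middle of the strap's hinge axis, 119 mm above the table; axes as the rocker's; the hinge runs along x, the closed strap runs from here to -y
- strap_tip (a point): middle of the strap's free end (in the middle of its thickness)
- staple_loop (a point): centre of the opening of the steel staple loop (an upright U of 5 mm wire, opening 14 mm wide, outer width 24 mm, top 145 mm above the table) that comes up through the slot of the closed strap; pin passes along own y. It stands on a dark post 96 mm on the -y side of the hinge.
- pin (a joint): travel of the captive locking pin (m): 0 = drawn back, 0.040 = fully home (hard stop), its point 11 mm beyond the loop; starts 0 to 0.008. It slides to the rocker's +y in its guide, needs about 3 N, and stays where it is left.
- pin_tab (a point): centre of the outer (-y) face of the pin's upright red tab, which is pushed towards +y. The tab is 30 mm wide (x), 8 mm thick (y) and 42 mm tall; its face centre lies 139 mm above the table (tab from 118 to 160 mm) and, drawn back, 141 mm to the -y side of the rocker's middle. The dark guide on its inner side is 143 mm high.
- pipette: bystander: white pipette 228 mm long, 32 mm high, lying flat along x between the task's things, origin at its underside
- vial: bystander: small amber jar with blue cap, 42 mm wide, 75 mm tall, upright in front of the stand's low end, origin at its underside
- jar: bystander: small green jar with white cap, 40 mm wide, 60 mm tall, upright beside the stand, origin at its underside
- tipbox: bystander: red tip box with clear lid, 105 x 70 x 67 mm, origin at its underside
Things that resemble listed ones, but are neither listed nor needed, are in the scene too. Leave any pink look-alike of the cylinder alone. Leave any orange look-alike of the stand alone.

How it is judged (in metres and radians):
On the way, in this order (a step that is already met when the one before it is completed fails the run):
1. the cylinder is lifted out of the sloping stand (distance between cylinder and stand_seat above 0.08 m), for 0.1 s.
2. the cylinder lies seated in the middle of the V cradle, let go, with the strap still open (x of cylinder in the frame of cradle_seat between -0.015 and 0.015 m and y of cylinder in the frame of cradle_seat between -0.003 and 0.003 m and z of cylinder in the frame of cradle_seat between -0.003 and 0.003 m and angle between the x axis of cylinder and the x axis of rocker, either way round below 0.06 rad and contact force between the fingers and cylinder below 0.3 N and linear speed of cylinder below 0.03 m/s and value of joint strap above 0.8 rad), for 0.2 s.
3. the strap is closed over the seated cylinder, the pin not yet in the loop (x of cylinder in the frame of cradle_seat between -0.015 and 0.015 m and y of cylinder in the frame of cradle_seat between -0.003 and 0.003 m and z of cylinder in the frame of cradle_seat between -0.003 and 0.003 m and angle between the x axis of cylinder and the x axis of rocker, either way round below 0.06 rad and value of joint strap below 0.1 rad and value of joint pin below 0.025 m), for 0.1 s.
4. the locking pin is home through the staple loop (x of cylinder in the frame of cradle_seat between -0.015 and 0.015 m and y of cylinder in the frame of cradle_seat between -0.003 and 0.003 m and z of cylinder in the frame of cradle_seat between -0.003 and 0.003 m and angle between the x axis of cylinder and the x axis of rocker, either way round below 0.06 rad and value of joint strap below 0.1 rad and value of joint pin above 0.034 m), for 0.1 s.
At the end, for the whole second after the job is handed in: The cylinder lies at rest in the V cradle, its centre within 15 mm of the cradle's middle along it and within 3 mm across and in height, its axis within 0.06 rad of the cradle's; the strap is closed (below 0.1 rad) over it and the pin is pushed in at least 34 of its 40 mm (all of step 4 and linear speed of cylinder below 0.02 m/s); the robot touches nothing.
It fails at once if the cylinder is dropped or slammed on to the rocker or the bench (over 80 N) (contact force between cylinder and rocker above 80 N or contact force between cylinder and table above 80 N).
It fails at once if a bystander is moved by more than 30 mm (distance of any of pipette, vial, jar, tipbox from where it was at the start of the episode above 0.03 m).
It also fails if it takes over 72 s, if anything falls off the work surface, if the arm or the gripper's body presses on something with over 40 N, if the wrist force passes 120 N, or if a joint passes its speed limit or range.

### The arm

A 6-joint arm with a two-finger parallel gripper is mounted at the origin on the work surface. World frame = base frame: x ahead of the robot, y to its left, z up, the work surface at z = 0. Lengths are in mm, angles in rad, forces in N, time in s.
With the tool pointing down it reaches from about 400 to 925 mm from the base axis. Payload 12.5 kg.
Tool frame: the origin (TCP) lies midway between the tips of the shut fingers; the grasp point (between the pads) lies 19 mm behind it (env.grip_depth is the distance from the TCP to the grasp point, in mm); z points along the fingers, y is the line along which they close (so a half turn about z gives the same grasp; the last joint's range is limited). The gripper opens to 95 mm and grips with 3 to 60 N. Pads are 20 mm wide; open, the fingers measure 119 mm over their backs; the gripper's body (75 mm by 180 mm) begins 59 mm behind the grasp point.
Start: joints at [1.149, 0.491, 1.559, -0, 1.092, -0.106], TCP at [194.095, 594.119, 184.761] pointing down, gripper open.
Joint ranges: [-3.1, 3.1], [-0.84, 2.19], [0.05, 2.79], [-1.13, 4.28], [0.06, 2.93], [-2.69, 2.69]. Speed limits (rad/s): [2.22, 2.22, 2.79, 3.14, 3.14, 3.14].

### API

Orientations are given as [roll, pitch, yaw] about the fixed x, y, z axes, in that order (R = Rz(yaw) Ry(pitch) Rx(roll)).
In Python, from cell import monitor, viewer, order, env gives the robot as it stands.
- The arm moves only by the tool move_arm, never from a script. Its argument "moves" is one flat list of numbers, 4 for each row, row after row: the shift along the tool's x, y, z normalised to -1 to 1, where 1 is 0.15 m, then the turn about the tool's z normalised to -1 to 1, where 1 is pi/2 rad. A call has 1 to 10 rows; each row shifts and turns the commanded pose from where the row before left it, along the tool's axes as they then stand; what a row does not reach is not made up. A row lasts 1/8 s, in which the tool goes at most 62.5 mm and 10.7 degrees, less where a joint would pass 70% of its speed; a pose out of reach is approached as far as the arm can. A call with a number of a shift or a turn outside -1 to 1 is refused whole. A call with a gripper value outside its range is refused whole. "claw" is the finger opening in mm, from 0 to 95.1, set as the call begins (left out, the last holds). The fingers move at their own pace and stop on an object; the grip force is fixed at half the most. Time passes only in rows, so rows that do not move let the fingers close. It gives the time, the measured TCP pose, the force, the opening and the grip force at its end, in the units of the state.
- monitor.state(): the state, without advancing time (a new reading comes with each control period).
- viewer.read_camera(name): name is "scene" or "top" or "wrist"; returns the picture (420x560x3 uint8, red, green, blue); there is no depth.
- viewer.camera_info(name): a dict with "K" (3x3 intrinsics, pixels), "camera_from_world" (4x4, takes a point from world to camera coordinates). Camera axes: x right, y down, z forward; pixel columns grow to the right and rows downward; lengths in mm; the calibration is good to about 2 mm. The wrist camera is an equidistant fisheye: a pixel r from the principal point sees the ray r / f radians off the axis. A picture is of the moment at which its call begins: read the wrist's pose just before it. camera_info takes no time and is no camera call; for the wrist camera it gives the pose at the moment of the call.
- order.job_done(): hands the job in; it is judged then, once.
The state is a dict: "t": time; "joints": joint angles; "qvel": joint speeds; "tau": joint torques, N m; "eef_pos": TCP position; "tcp_rot": TCP orientation; "ft_force": force on the tool from outside, world axes, zero at the start; "moment": the same for the moment, N m; "opening": opening from 0.0 (shut) to 1.0 (fully open); "grip_force": force on a finger pad.
Only numpy, scipy, OpenCV 4.12 (cv2) and the standard library are available. Lean on these libraries where they do the work, as an engineer would, in place of code of your own. Each camera call takes 0.05 s, during which the arm holds its last target. There are 200 camera calls.

## Working session

There is one attempt and no reset: what is moved stays moved. The work goes in short steps, Python scripts to look and compute and a tool call to move; the robot and the scene stay as the last step left them, time stands still between calls to the robot, and variables do not carry over. Pictures are saved under pics/ and viewed, at most 10 in all, crops included, and the job is handed in when it is done.

Besides the shell and the picture viewer there is one more tool, called after "Request:" by a JSON object that holds its "op" and its "data", one argument or row to a line. move_arm: Moves the arm, as the interface text tells. Scaled input: -1 to 1 covers 0.15 m each way for a shift and pi/2 rad each way for a turn. Its arguments: {"type":"object","properties":{"moves":{"type":"array"},"claw":{"type":"number"}},"required":["moves"]}

```bash
ls; mkdir -p pics
python3 - <<'E'
from cell import monitor, viewer
import cv2,numpy as np
print(monitor.state())
for n in ("scene","top","wrist"):
    i=viewer.camera_info(n); print(n,np.round(i["K"],1).tolist(),np.round(i["camera_from_world"],3).tolist())
    im=viewer.read_camera(n); np.save(f"pics/{n}0.npy",im); cv2.imwrite(f"pics/{n}0.png",im[:,:,::-1])
E
```

```text
pics
{'t': 0.0, 'joints': array([ 1.14942297e+00,  4.91566486e-01,  1.55947833e+00,  3.67598918e-05,
        1.09166832e+00, -1.05572819e-01]), 'qvel': array([-0.00131015, -0.00014788, -0.00093871, -0.00014633, -0.00118757,
       -0.00036926]), 'tau': array([ 2.11884973e-03, -6.12643147e+01, -2.58184272e+01,  6.93621137e-02,
        4.81908477e-02, -1.21053454e-04]), 'eef_pos': array([193.94780696, 593.84917114, 184.14751349]), 'tcp_rot': array([-3.14048185e+00, -1.50492129e-04,  2.82577507e+00]), 'ft_force': array([-0.31488055, -1.15180183,  0.49445121]), 'moment': array([-0.03654828,  0.0026501 , -0.05382825]), 'grip_force': 0.0, 'opening': 1.003482574293374}
scene [[431.4, 0.0, 274.8], [0.0, 431.4, 212.6], [0.0, 0.0, 1.0]] [[-0.4, 0.917, 0.003, 225.905], [0.602, 0.265, -0.753, -240.33], [-0.691, -0.299, -0.658, 1622.014], [0.0, 0.0, 0.0, 1.0]]
top [[515.5, 0.0, 279.1], [0.0, 515.5, 201.6], [0.0, 0.0, 1.0]] [[-0.001, -1.0, -0.005, -11.249], [-0.975, 0.002, -0.22, 539.869], [0.22, 0.005, -0.975, 1449.493], [0.0, 0.0, 0.0, 1.0]]
wrist [[325.2, 0.0, 276.9], [0.0, 325.2, 208.4], [0.0, 0.0, 1.0]] [[0.312, 0.95, -0.001, -624.717], [0.91, -0.299, 0.288, -32.298], [0.274, -0.091, -0.958, 392.911], [0.0, 0.0, 0.0, 1.0]]
```

View pics/scene0.png

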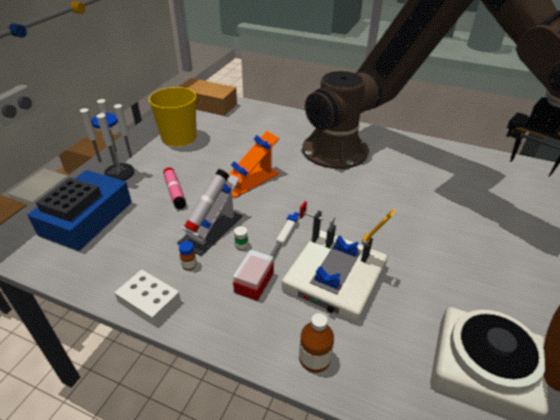

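View pics/top0.png

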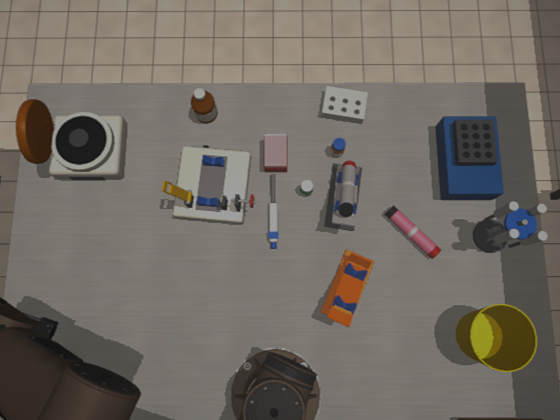

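The scene shows the stand with the cylinder (red cap ≈(192,225), black ≈(221,177)). In the top view the cylinder spans red (349,167) to black (346,210). The rocker is near (212,185), with the strap on the left at (178,190) and the pin tab at (252,200). The pink cylinder and orange stand are decoys.

```bash
cat > h.py <<'E'
import numpy as np,cv2
from cell import monitor,viewer,order
def ray(info,uv,fish=False):
    K=np.array(info["K"]);T=np.array(info["camera_from_world"]);R=T[:3,:3]
    C=-R.T@T[:3,3]; p=np.array([(uv[0]-K[0,2])/K[0,0],(uv[1]-K[1,2])/K[1,1]])
    if fish:
        r=np.linalg.norm(p); d=np.r_[np.sin(r)*p/max(r,1e-9),np.cos(r)]
    else: d=np.r_[p,1]
    return C,R.T@(d/np.linalg.norm(d))
def onz(info,uv,z,fish=False):
    C,d=ray(info,uv,fish); return C+d*(z-C[2])/d[2]
def proj(info,P,fish=False):
    K=np.array(info["K"]);T=np.array(info["camera_from_world"]);c=T[:3,:3]@np.array(P,float)+T[:3,3]
    if fish:
        r=np.hypot(c[0],c[1]);a=np.arctan2(r,c[2]);m=c[:2]/max(r,1e-9)*a
    else: m=c[:2]/c[2]
    return m[0]*K[0,0]+K[0,2],m[1]*K[1,1]+K[1,2]
def cross(r1,r2):
    (a,d),(b,e)=r1,r2
    s=np.linalg.lstsq(np.c_[d,-e],b-a,rcond=None)[0]; p,q=a+d*s[0],b+e*s[1]
    return (p+q)/2,np.linalg.norm(p-q)
def blobs(im,lo,hi,box=None,amin=15):
    h=cv2.cvtColor(np.ascontiguousarray(im),cv2.COLOR_RGB2HSV)
    m=cv2.inRange(h,lo,hi) if lo[0]<=hi[0] else cv2.inRange(h,(0,)+lo[1:],hi)|cv2.inRange(h,lo,(180,)+hi[1:])
    if box:
        k=np.zeros_like(m);x0,y0,x1,y1=box;k[y0:y1,x0:x1]=255;m&=k
    n,l,s,c=cv2.connectedComponentsWithStats(m)
    return sorted([(int(s[i,4]),c[i].round(1).tolist(),s[i,:4].tolist()) for i in range(1,n) if s[i,4]>=amin],reverse=True)
E
python3 - <<'E'
from h import *
it=viewer.camera_info("top");isc=viewer.camera_info("scene")
t=np.load("pics/top0.npy");s=np.load("pics/scene0.npy")
red=((170,120,50),(8,255,255));blue=((105,120,60),(125,255,255));yel=((15,120,80),(35,255,255));wh=((0,0,150),(180,50,255))
for nm,c in dict(red=red,blue=blue,yel=yel).items():
    print(nm,"top",blobs(t,*c,box=(150,130,380,260),amin=8)); print(nm,"scene",blobs(s,*c,box=(150,160,430,320),amin=8))
print("white top",blobs(t,*wh,box=(150,130,380,260)))
m=cv2.inRange(cv2.cvtColor(t,cv2.COLOR_RGB2HSV),*wh)[130:235,160:262]
n,l,st,c=cv2.connectedComponentsWithStats(m);k=1+np.argmax(st[1:,4]);pts=np.argwhere(l==k)[:,::-1]+[160,130]
r=cv2.minAreaRect(pts.astype(np.float32));print(r)
for p in cv2.boxPoints(r): print(onz(it,p,50).round(0))
print(onz(it,r[0],50))
cv2.imwrite("pics/c1.png",np.hstack([cv2.resize(t[135:235,155:275,::-1],None,fx=3.3,fy=3.3,interpolation=2),cv2.resize(t[135:235,280:400,::-1],None,fx=3.3,fy=3.3,interpolation=2)]))
E
```

```text
red top [(59, [275.4, 168.8], [265, 167, 22, 4]), (42, [349.2, 163.0], [343, 161, 13, 6]), (28, [251.1, 200.4], [250, 195, 3, 12])]
red scene [(464, [253.6, 286.2], [233, 263, 40, 37]), (142, [175.5, 191.8], [170, 185, 13, 16]), (137, [169.3, 174.4], [164, 167, 13, 17]), (93, [191.2, 225.7], [185, 221, 14, 11]), (69, [302.6, 208.8], [300, 201, 7, 17]), (34, [241.8, 170.5], [233, 163, 16, 14]), (19, [305.4, 296.7], [303, 295, 6, 5])]
blue top [(150, [212.9, 160.4], [203, 156, 21, 10]), (146, [207.4, 201.1], [197, 197, 22, 9]), (113, [338.7, 143.7], [333, 138, 12, 12]), (54, [273.0, 234.5], [269, 232, 9, 6]), (26, [336.6, 205.1], [335, 201, 4, 9]), (25, [273.0, 245.0], [271, 243, 5, 5]), (24, [339.1, 176.7], [338, 172, 3, 10]), (16, [354.3, 208.3], [353, 204, 3, 9]), (15, [356.3, 178.7], [356, 175, 2, 10])]
blue scene [(310, [327.3, 277.7], [315, 267, 25, 21]), (250, [345.9, 246.7], [334, 236, 24, 20]), (171, [185.9, 247.0], [179, 241, 15, 14]), (77, [238.6, 168.1], [232, 162, 15, 13]), (67, [293.2, 216.4], [287, 212, 12, 9]), (50, [226.1, 188.8], [222, 185, 9, 8]), (47, [205.7, 223.6], [202, 220, 9, 8])]
yel top [(280, [177.0, 191.5], [162, 181, 30, 21]), (24, [347.8, 252.7], [345, 250, 6, 6])]
yel scene [(172, [377.8, 226.1], [363, 209, 32, 34])]
white top [(2518, [212.9, 179.8], [174, 147, 75, 74]), (184, [272.9, 217.3], [270, 204, 7, 27]), (97, [306.8, 185.0], [302, 180, 11, 11])]
((211.15245056152344, 183.1280517578125), (68.5779800415039, 69.79273223876953), 6.340191841125488)
[505. 299.  50.]
[720. 285.  50.]
[695.  78.  50.]
[483.  98.  50.]
[599.02587568 190.04472552  50.        ]
```

View pics/c1.png

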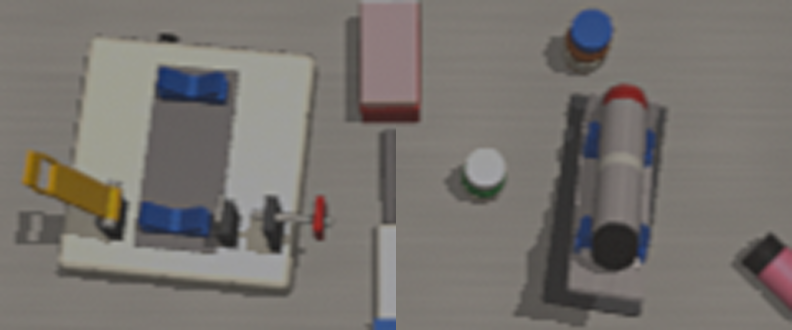

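The crop shows the rocker with its V supports at pixels (213,160) and (207,201), the strap leaning out to the left and the pin tab on the right. The cylinder lies symmetrically between its blue V tips, with the white band at about (348,183).

Run:
```python
from h import *
it=viewer.camera_info("top");isc=viewer.camera_info("scene")
hi=onz(it,(345.45,206.7),141);lo=onz(it,(347.7,177.7),83)
print("Vhi",hi,"Vlo",lo,"dist(exp 100)",np.linalg.norm((hi-lo)[:2]),"mid",(hi+lo)/2,"yaw",np.arctan2(*(lo-hi)[1::-1]))
print("band",onz(it,(348.5,183.5),115+20*.87))
a=onz(it,(212.9,160.4),82);b=onz(it,(207.4,201.1),82)
print("rockV",a,b,"exp124",np.linalg.norm(a-b),(a+b)/2,"yaw",np.arctan2(*(a-b)[1::-1]))
for n,u,v in (("tab",(251.1,200.4),(302.6,208.8)),("strap",(177,191.5),(377.8,226.1)),("Vf",(212.9,160.4),(327.3,277.7)),("Vn",(207.4,201.1),(345.9,246.7))): print(n,cross(ray(it,u),ray(isc,v)))
for n,p,z in (("jar",(306.8,185),60),("vial",(338.7,143.7),75),("pip",(273,217.3),20)): print(n,onz(it,p,z))
for q in ((345.45,206.7),): pass
print(proj(isc,[*((hi+lo)/2)[:2],115]))
```

```text
Vhi [ 506.93739064 -195.64062831  141.        ] Vlo [ 605.79203833 -212.05186609   83.        ] dist(exp 100) 100.20763491289131 mid [ 556.36471448 -203.8462472   112.        ] yaw -0.16451340900484968
band [ 575.34846564 -207.22079081  132.4       ]
rockV [659.64047211 182.33608252  82.        ] [536.94012743 194.85475942  82.        ] exp124 123.33730926603432 [598.29029977 188.59542097  82.        ] yaw -0.10167460381966788
tab (array([526.35255876,  64.35089284, 137.61190582]), np.float64(1.8976617914343046))
strap (array([544.90606055, 266.05731277, 166.28008406]), np.float64(0.5960140446975927))
Vf (array([665.15342237, 184.76125111,  64.34692022]), np.float64(0.05988431325716529))
Vn (array([541.56596765, 196.83177383,  62.59942498]), np.float64(1.8201515539946589))
jar [590.07149443 -93.87457675  60.        ]
vial [ 712.77022308 -189.52914716   75.        ]
pip [501.00245056   6.34016883  20.        ]
(np.float64(210.24455558940997), np.float64(196.33186297187763))
```

```bash
cat >> h.py <<'E'
def plan(tgt,yaw,n):
    s=monitor.state();p=np.array(s["eef_pos"]);y0=s["tcp_rot"][2]
    d=np.array(tgt)-p; dy=(yaw-y0+np.pi)%(2*np.pi)-np.pi; L=np.linalg.norm(d)
    print("from",p.round(1),round(y0,4),"d",d.round(1),"dyaw",round(dy,4),"mm/row",round(L/n,1))
    for i in range(n):
        y=y0+dy*i/n; x=np.array([np.cos(y),np.sin(y)]);yy=np.array([np.sin(y),-np.cos(y)])
        print([round(float(v),4) for v in (x@d[:2]/n/150,yy@d[:2]/n/150,-d[2]/n/150,-dy/n/(np.pi/2))])
E
python3 -c "
from h import *
plan([595,190,300],3.04,10)"
```

```text
from [194.  593.9 184.3] 2.8258 d [ 401.  -403.9  115.7] dyaw 0.2142 mm/row 58.1
[-0.3377, -0.1729, -0.0771, -0.0136]
[-0.334, -0.1801, -0.0771, -0.0136]
[-0.33, -0.1872, -0.0771, -0.0136]
[-0.3259, -0.1943, -0.0771, -0.0136]
[-0.3217, -0.2012, -0.0771, -0.0136]
[-0.3173, -0.2081, -0.0771, -0.0136]
[-0.3128, -0.2148, -0.0771, -0.0136]
[-0.3081, -0.2214, -0.0771, -0.0136]
[-0.3033, -0.228, -0.0771, -0.0136]
[-0.2984, -0.2344, -0.0771, -0.0136]
```

Request:
{"op": "move_arm", "data": {
  "moves": [-0.338,-0.173,-0.12,-0.0136,-0.334,-0.18,-0.12,-0.0136,-0.33,-0.187,-0.12,-0.0136,-0.326,-0.194,-0.12,-0.0136,-0.322,-0.201,-0.12,-0.0136,-0.317,-0.208,-0.035,-0.0136,-0.313,-0.215,-0.035,-0.0136,-0.308,-0.221,-0.035,-0.0136,-0.303,-0.228,-0.035,-0.0136,-0.298,-0.234,-0.035,-0.0136]
}}

```text
t: 1.4
eef_pos: [596.0, 188.7, 301.0]
tcp_rot: [3.142, -0.0, 3.04]
ft_force: [1.0, 0.7, 0.1]
opening: 0.999
grip_force: 0.0
```

Request:
{"op": "move_arm", "data": {
  "moves": [0,0,0,0,0,0,0,0]
}}

```text
t: 1.65
eef_pos: [594.6, 190.4, 300.5]
tcp_rot: [3.142, -0.001, 3.039]
ft_force: [0.4, 0.5, -0.3]
opening: 1.002
grip_force: 0.0
```

Run:
```python
from h import *
import pickle
i=viewer.camera_info("wrist");im=viewer.read_camera("wrist");pickle.dump((i,im),open("pics/w1.pkl","wb"));cv2.imwrite("pics/w1.png",im[:,:,::-1])
for nm,c in dict(red=((170,120,50),(8,255,255)),blue=((105,120,60),(125,255,255)),yel=((15,120,80),(35,255,255))).items(): print(nm,blobs(im,*c,amin=60))
plan([556,-204,280],np.pi-.165,8)
```

```text
red [(588, [172.5, 221.8], [140, 211, 52, 34]), (392, [161.4, 141.1], [154, 128, 17, 28]), (161, [47.1, 237.3], [36, 226, 20, 19])]
blue [(830, [277.9, 223.4], [257, 214, 43, 22]), (770, [277.0, 134.7], [254, 127, 47, 17]), (377, [14.3, 58.3], [0, 51, 30, 18]), (248, [145.9, 90.4], [136, 82, 21, 17]), (241, [22.6, 159.8], [13, 150, 20, 23]), (229, [50.4, 211.8], [40, 204, 21, 22]), (121, [147.1, 72.4], [142, 67, 12, 12])]
yel [(2017, [350.9, 140.5], [312, 124, 79, 38]), (364, [310.3, 334.7], [290, 327, 44, 21]), (343, [36.2, 19.8], [29, 3, 19, 43]), (203, [33.0, 89.7], [14, 84, 32, 13]), (145, [113.0, 310.1], [110, 289, 12, 40]), (129, [441.0, 310.5], [434, 290, 11, 39])]
from [594.3 190.9 300.8] 3.0398 d [ -38.3 -394.9  -20.8] dyaw -0.0632 mm/row 49.7
[-0.0017, -0.3306, 0.0173, 0.005]
[-0.0043, -0.3306, 0.0173, 0.005]
[-0.0069, -0.3306, 0.0173, 0.005]
[-0.0095, -0.3305, 0.0173, 0.005]
[-0.0121, -0.3304, 0.0173, 0.005]
[-0.0147, -0.3303, 0.0173, 0.005]
[-0.0174, -0.3302, 0.0173, 0.005]
[-0.02, -0.33, 0.0173, 0.005]
```

View pics/w1.png

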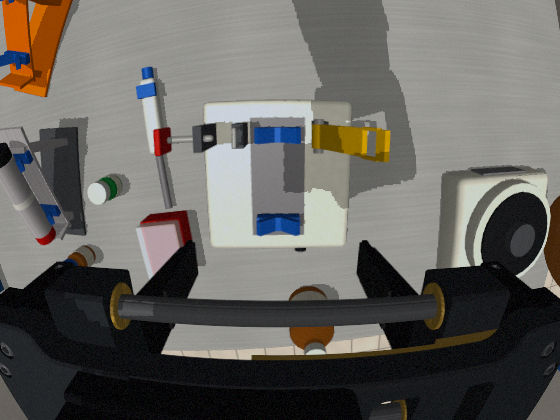

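The wrist view shows the rocker with its body corners at about (206,102), (350,101), (346,247) and (211,246). The V supports are at (277,135) and (278,223), the tab at (161,141), and the strap reaches out to (390,143).

Request:
{"op": "move_arm", "data": {
  "moves": [-0.002,-0.331,0.017,0.005,-0.004,-0.331,0.017,0.005,-0.007,-0.331,0.017,0.005,-0.01,-0.33,0.017,0.005,-0.012,-0.33,0.017,0.005,-0.015,-0.33,0.017,0.005,-0.017,-0.33,0.017,0.005,-0.02,-0.33,0.017,0.005,0,0,0,0,0,0,0,0]
}}

```text
t: 2.95
eef_pos: [556.7, -203.2, 280.7]
tcp_rot: [3.141, 0.0, 2.977]
ft_force: [-0.6, 0.3, -0.3]
opening: 0.999
grip_force: 0.0
```

Run:
```python
from h import *
import pickle
j,wm=pickle.load(open("pics/w1.pkl","rb"))
c=[onz(j,p,50,True) for p in ((206,102),(350,101),(346,247),(211,246))]
print("corners",np.round(c,0).tolist(),"mid",np.mean(c,0))
for z in (80,90): a=onz(j,(277,134.7),z,True);b=onz(j,(277.9,223.4),z,True);print("V",z,np.linalg.norm(a-b),(a+b)/2,np.arctan2(*(b-a)[1::-1]))
i=viewer.camera_info("wrist");im=viewer.read_camera("wrist");pickle.dump((i,im),open("pics/w2.pkl","wb"));cv2.imwrite("pics/w2.png",im[:,:,::-1])
print(monitor.state()["eef_pos"])
for nm,c in dict(red=((170,120,50),(8,255,255)),blue=((105,120,60),(125,255,255)),blk=((0,0,0),(180,255,40))).items(): print(nm,blobs(im,*c,box=(180,50,400,290),amin=60))
```

```text
corners [[486.0, 103.0, 50.0], [505.0, 302.0, 50.0], [721.0, 284.0, 50.0], [698.0, 78.0, 50.0]] mid [602.45650911 191.76640264  50.        ]
V 80 120.54262410252359 [601.40288248 190.52881798  80.        ] -0.09438017958485503
V 90 117.68143306827625 [599.33281168 190.72552746  90.        ] -0.09438017958485496
[ 556.81848809 -202.94015851  280.77841162]
red [(479, [395.7, 238.0], [391, 208, 9, 66]), (184, [277.3, 250.8], [264, 243, 28, 14])]
blue [(444, [303.9, 280.4], [292, 270, 26, 20]), (206, [300.4, 147.3], [296, 133, 10, 28]), (205, [253.0, 147.4], [249, 133, 9, 29]), (152, [296.3, 217.3], [293, 205, 8, 26]), (144, [257.7, 217.9], [254, 205, 8, 26])]
blk [(1433, [375.6, 269.9], [357, 240, 43, 50]), (1185, [276.6, 136.4], [258, 119, 39, 36]), (717, [187.5, 265.8], [180, 240, 18, 50]), (135, [183.2, 159.9], [180, 150, 10, 23])]
```

View pics/w2.png

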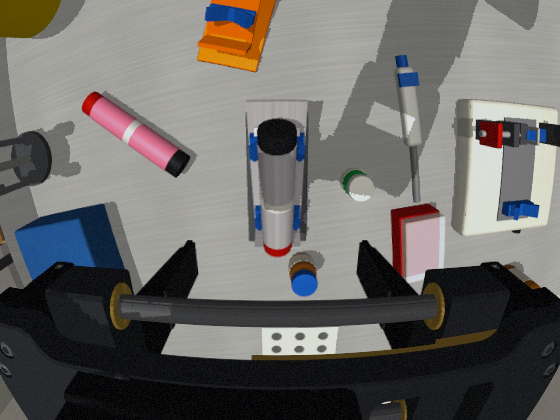

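The wrist view shows the cylinder upright in the picture, with its black cap at (277,136), band at (278,210) and red cap at (277,251). The V tips are symmetric about column 277, so the yaw is right.

Run:
```python
from h import *
import pickle
i,im=pickle.load(open("pics/w2.pkl","rb"))
hi=(onz(i,(300.4,147.3),141,True)+onz(i,(253,147.4),141,True))/2
lo=(onz(i,(296.3,217.3),83,True)+onz(i,(257.7,217.9),83,True))/2
w=np.linalg.norm(onz(i,(300.4,147.3),141,True)-onz(i,(253,147.4),141,True))
print(hi,lo,"exp100",np.linalg.norm((hi-lo)[:2]),"w",w,(hi+lo)/2,"yaw",np.arctan2(*(lo-hi)[1::-1]))
h=cv2.cvtColor(im,cv2.COLOR_RGB2HSV);print(h[195:235:2,277].tolist())
for v in (206,208,210,212): print("band",v,onz(i,(277.5,v),115+17.3,True)-[9.9,-1.6,0])
C,_=ray(i,(0,0));print("camC",C)
```

```text
[ 511.88725363 -195.75985041  141.        ] [ 607.31535178 -211.37288989   83.        ] exp100 96.69689197803507 w 49.67725616942488 [ 559.6013027  -203.56637015  112.        ] yaw -0.16217365055159358
[[174, 11, 120], [8, 9, 117], [20, 6, 120], [170, 6, 119], [8, 9, 119], [0, 9, 120], [30, 11, 135], [25, 11, 138], [30, 15, 202], [19, 11, 194], [0, 4, 174], [170, 9, 176], [0, 7, 176], [173, 6, 171], [173, 6, 173], [173, 6, 172], [174, 7, 178], [6, 7, 173], [168, 7, 175], [12, 7, 172]]
band 206 [ 567.85351376 -204.29592938  132.3       ]
band 208 [ 570.15704363 -204.68058187  132.3       ]
band 210 [ 572.46908433 -205.06663705  132.3       ]
band 212 [ 574.78985897 -205.45413206  132.3       ]
camC [ 476.72913307 -189.87237486  481.37020953]
```

Run:
```python
from h import *
import pickle
i,im=pickle.load(open("pics/w2.pkl","rb"))
y=-.163;ex=np.array([np.cos(y),np.sin(y),0]);ey=np.array([-np.sin(y),np.cos(y),0]);ez=np.array([0,0,1.])
a=ex*np.cos(.5236)-ez*.5;n=ex*.5+ez*np.cos(.5236)
for d in (0,6,12):
    c=np.array([559.5,-203.6,115])+ex*d
    f=lambda s,l,h:np.round(proj(i,c+a*s+ey*l+n*h,True),1).tolist()
    print(d,c.round(0),"hiV bot",f(-49,27,-4),f(-49,-27,-4),"loV bot(230.5)",f(67,27,-4),"band(210.5)",f(0,0,20),"blk lower edge top",f(-75,0,20),"blk top end",f(-95,0,20),f(-95,0,-20),"red start",f(75,0,20),"red end",f(95,0,20))
h=cv2.cvtColor(im,cv2.COLOR_RGB2HSV);print("col",[(r,h[r,277].tolist()) for r in list(range(112,162,3))+list(range(234,264,2))])
```

```text
0 [ 560. -204.  115.] hiV bot [302.0, 150.4] [251.4, 150.5] loV bot(230.5) [297.5, 221.8] band(210.5) [276.9, 198.8] blk lower edge top [276.7, 143.4] blk top end [276.6, 125.8] [276.6, 105.2] red start [277.0, 240.1] red end [277.0, 249.3]
6 [ 565. -205.  115.] hiV bot [302.0, 155.9] [251.5, 156.1] loV bot(230.5) [297.4, 226.1] band(210.5) [276.9, 204.0] blk lower edge top [276.7, 149.6] blk top end [276.6, 132.3] [276.6, 111.0] red start [277.0, 244.4] red end [277.0, 253.3]
12 [ 571. -206.  115.] hiV bot [301.9, 161.4] [251.6, 161.6] loV bot(230.5) [297.3, 230.4] band(210.5) [276.9, 209.1] blk lower edge top [276.7, 155.8] blk top end [276.6, 138.7] [276.6, 116.8] red start [277.0, 248.6] red end [277.0, 257.4]
col [(112, [0, 8, 170]), (115, [0, 6, 171]), (118, [0, 8, 91]), (121, [120, 67, 19]), (124, [102, 64, 20]), (127, [70, 31, 25]), (130, [150, 255, 3]), (133, [70, 38, 20]), (136, [135, 51, 20]), (139, [130, 26, 29]), (142, [120, 21, 12]), (145, [113, 34, 30]), (148, [128, 49, 21]), (151, [120, 19, 27]), (154, [100, 85, 9]), (157, [0, 6, 118]), (160, [0, 4, 119]), (234, [6, 7, 174]), (236, [5, 9, 176]), (238, [15, 6, 174]), (240, [6, 7, 174]), (242, [0, 7, 175]), (244, [5, 9, 177]), (246, [9, 10, 174]), (248, [2, 22, 176]), (250, [2, 255, 165]), (252, [1, 247, 164]), (254, [1, 247, 165]), (256, [1, 172, 162]), (258, [40, 9, 167]), (260, [20, 9, 167]), (262, [23, 6, 163])]
```

Request:
{"op": "move_arm", "data": {
  "moves": [-0.049,0,0.15,0,-0.049,0,0.15,0,0,0,0.2,0,0,0,0.2,0,0,0,0.2,0,0,0,0.2,0,0,0,0.09,0,0,0,0.042,0,0,0,0,0,0,0,0,0]
}}

```text
t: 4.25
eef_pos: [571.6, -207.1, 96.7]
tcp_rot: [-3.141, 0.001, 2.977]
ft_force: [0.5, -0.2, -0.0]
opening: 1.0
grip_force: 0.0
```

Request:
{"op": "move_arm", "data": {
  "moves": [0,0,0,0,0,0,0,0,0,0,0,0,0,0,0,0,0,0,0,0,0,0,0,0],
  "claw": 20
}}

```text
t: 5.0
eef_pos: [571.2, -206.9, 95.8]
tcp_rot: [3.141, -0.0, 2.977]
ft_force: [0.7, 3.0, -0.9]
opening: 0.422
grip_force: 1.6
```

Request:
{"op": "move_arm", "data": {
  "moves": [0,0,0,0,0,0,0,0,0,0,0,0],
  "claw": 15
}}

```text
t: 5.38
eef_pos: [571.4, -205.9, 95.8]
tcp_rot: [3.14, 0.0, 2.976]
ft_force: [1.5, 6.7, 1.1]
opening: 0.373
grip_force: 29.5
```

Request:
{"op": "move_arm", "data": {
  "moves": [0,0,-0.05,0,0,0,-0.1,0,0,0,-0.15,0,0,0,-0.2,0,0,0,-0.25,0,0,0,-0.25,0,0,0,-0.2,0,0,0,-0.1,0,0,0,0,0,0,0,0,0]
}}

```text
t: 6.62
eef_pos: [570.7, -206.8, 289.5]
tcp_rot: [3.141, -0.002, 2.977]
ft_force: [-0.9, -0.3, -3.7]
opening: 0.374
grip_force: 28.9
```

Run:
```python
from h import *
import pickle
ims=[]
i=viewer.camera_info("wrist");im=viewer.read_camera("wrist");sc=viewer.read_camera("scene");pickle.dump((i,im),open("pics/w3.pkl","wb"))
cv2.imwrite("pics/w3.png",np.hstack([im[60:360,130:430,::-1],cv2.resize(sc[120:270,130:280,::-1],None,fx=2,fy=2)]))
plan([602,190,235],np.pi-.097,8)
```

```text
from [ 570.8 -206.9  289.5] 2.9766 d [ 31.2 396.9 -54.5] dyaw 0.068 mm/row 50.2
[0.0287, 0.3305, 0.0454, -0.0054]
[0.0259, 0.3307, 0.0454, -0.0054]
[0.0231, 0.3309, 0.0454, -0.0054]
[0.0203, 0.3311, 0.0454, -0.0054]
[0.0175, 0.3313, 0.0454, -0.0054]
[0.0146, 0.3314, 0.0454, -0.0054]
[0.0118, 0.3315, 0.0454, -0.0054]
[0.009, 0.3316, 0.0454, -0.0054]
```

View pics/w3.png

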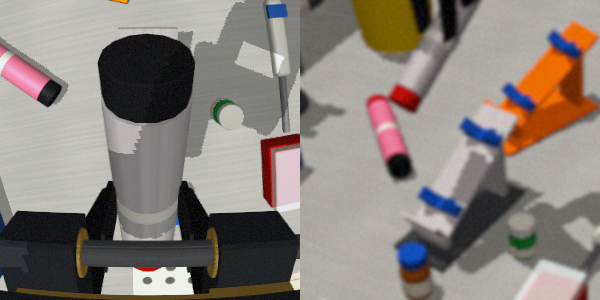

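The cylinder is held still tilted, with its black cap high and its band just above the fingers at full-image (275,278). The scene crop shows the stand empty. I'll check the hold, then carry it to above the rocker.

Run:
```python
from h import *
import pickle
i,im=pickle.load(open("pics/w3.pkl","rb"))
p=monitor.state()["eef_pos"];y=2.9766-np.pi
ex=np.array([np.cos(y),np.sin(y),0]);ez=np.array([0,0,1.])
h=cv2.cvtColor(im,cv2.COLOR_RGB2HSV);print([(r,int(h[r,275,2])) for r in range(255,300,3)])
for th in (25,30,35):
    t=np.radians(th);a=ex*np.cos(t)-ez*np.sin(t);n=ex*np.sin(t)+ez*np.cos(t);c=p+[0,0,19]
    f=lambda s,hh:np.round(proj(i,c+a*s+n*hh,True),1).tolist()
    print(th,"band edges/ctr",f(-5,20),f(0,20),f(5,20),"blk lower edge",f(-75,19.5),"top end",f(-95,19.5),f(-95,-19.5))
j,wm=pickle.load(open("pics/w1.pkl","rb"))
for cx in (598,602,606):
    y=-.097;ex=np.array([np.cos(y),np.sin(y),0]);c=np.array([cx,190.8,0])
    print(cx,[np.round(proj(j,c+ex*s+[0,0,z],True),1).tolist() for s,z in ((-72,80),(-52,80),(52,80),(72,80),(-110,50),(110,50))])
hh=cv2.cvtColor(wm,cv2.COLOR_RGB2HSV)
print("blue rows",[r for r in range(110,250) if 100<hh[r,277,0]<130 and hh[r,277,1]>100]); print("body rows V",[(r,int(hh[r,240,2])) for r in list(range(96,108))+list(range(240,254))])
```

```text
[(255, 138), (258, 139), (261, 141), (264, 135), (267, 138), (270, 140), (273, 136), (276, 157), (279, 158), (282, 156), (285, 135), (288, 133), (291, 135), (294, 135), (297, 136)]
25 band edges/ctr [276.8, 270.9] [276.8, 276.2] [276.9, 281.3] blk lower edge [276.6, 165.2] top end [276.4, 121.6] [276.4, 86.3]
30 band edges/ctr [276.8, 273.3] [276.8, 277.9] [276.9, 282.3] blk lower edge [276.6, 178.4] top end [276.5, 136.8] [276.4, 89.8]
35 band edges/ctr [276.8, 275.5] [276.8, 279.4] [276.9, 283.0] blk lower edge [276.6, 193.2] top end [276.5, 155.0] [276.4, 95.3]
598 [[277.0, 123.0], [277.1, 138.4], [277.7, 215.3], [277.8, 229.1], [276.8, 95.1], [277.9, 245.8]]
602 [[277.3, 126.1], [277.4, 141.5], [278.0, 218.1], [278.1, 231.8], [277.1, 97.9], [278.2, 248.2]]
606 [[277.6, 129.2], [277.8, 144.5], [278.3, 220.8], [278.4, 234.4], [277.4, 100.8], [278.4, 250.6]]
blue rows [127, 128, 129, 130, 131, 132, 133, 134, 135, 136, 137, 138, 139, 140, 141, 142, 214, 215, 216, 217, 218, 219, 220, 221, 222, 223, 224, 225, 226, 227, 228, 229, 230]
body rows V [(96, 157), (97, 157), (98, 156), (99, 152), (100, 133), (101, 157), (102, 191), (103, 203), (104, 210), (105, 216), (106, 219), (107, 220), (240, 207), (241, 210), (242, 210), (243, 207), (244, 211), (245, 204), (246, 193), (247, 171), (248, 154), (249, 153), (250, 154), (251, 157), (252, 154), (253, 156)]
```

Request:
{"op": "move_arm", "data": {
  "moves": [0.029,0.33,0.0,-0.0054,0.026,0.331,0.02,-0.0054,0.023,0.331,0.045,-0.0054,0.02,0.331,0.045,-0.0054,0.017,0.331,0.045,-0.0054,0.015,0.331,0.045,-0.0054,0.012,0.331,0.045,-0.0054,0.009,0.331,0.045,-0.0054,0,0,0,0,0,0,0,0]
}}

```text
t: 7.98
eef_pos: [602.1, 189.3, 246.6]
tcp_rot: [-3.141, -0.001, 3.045]
ft_force: [0.5, -1.1, -3.1]
opening: 0.374
grip_force: 29.0
```

Request:
{"op": "move_arm", "data": {
  "moves": [-0.02,0.006,0.15,0,-0.019,0.006,0.2,0,0,0,0.2,0,0,0,0.15,0,0,0,0.073,0,0,0,0,0,0,0,0,0]
}}

```text
t: 8.85
eef_pos: [608.8, 190.6, 132.4]
tcp_rot: [3.141, 0.001, 3.044]
ft_force: [0.6, 0.3, -3.8]
opening: 0.372
grip_force: 29.0
```

Run:
```python
from h import *
import pickle
print(monitor.state())
i=viewer.camera_info("wrist");im=viewer.read_camera("wrist");sc=viewer.read_camera("scene");pickle.dump((i,im),open("pics/w4.pkl","wb"))
cv2.imwrite("pics/w4.png",np.hstack([im[0:300,100:500,::-1],cv2.resize(sc[170:320,270:430,::-1],None,fx=2,fy=2)]))
```

```text
{'t': 8.85, 'joints': array([ 1.99901896e-01,  5.61269682e-01,  1.58343822e+00,  4.61857975e-05,
        9.95359391e-01, -1.27343085e+00]), 'qvel': array([ 0.00448014, -0.00292953, -0.00065206, -0.00049441, -0.00177879,
        0.00140003]), 'tau': array([-1.88903022e-01, -6.53484106e+01, -2.48089528e+01, -1.34934951e-02,
        9.13018291e-02, -2.31896112e-03]), 'eef_pos': array([608.8180359 , 190.6022683 , 132.37225022]), 'tcp_rot': array([3.14110864e+00, 1.44704737e-03, 3.04410361e+00]), 'ft_force': array([ 0.59745108,  0.30956137, -3.8397927 ]), 'moment': array([0.07220902, 0.00678626, 0.05382727]), 'grip_force': 28.95293335430324, 'opening': 0.37226990240671065}
```

View pics/w4.png

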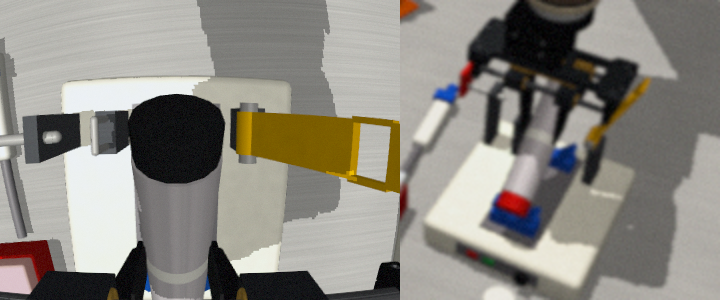

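The wrist view shows the tilted cylinder centred over the cradle between the strap (right) and the staple/guide (left). The scene crop shows its red end just above the far V. I'll lower slowly so that it levels itself in the pads.

Request:
{"op": "move_arm", "data": {
  "moves": [0,0,0.04,0,0,0,0.03,0,0,0,0.03,0,0,0,0.03,0,0,0,0,0]
}}

```text
t: 9.57
eef_pos: [608.3, 190.7, 111.4]
tcp_rot: [-3.141, -0.0, 3.044]
ft_force: [1.2, 0.6, -3.7]
opening: 0.373
grip_force: 28.9
```

Request:
{"op": "move_arm", "data": {
  "moves": [0,0,0.025,0,0,0,0.025,0,0,0,0.025,0,0,0,0,0]
}}

```text
t: 10.07
eef_pos: [608.4, 190.8, 100.3]
tcp_rot: [3.141, 0.0, 3.044]
ft_force: [0.2, -0.9, -0.8]
opening: 0.377
grip_force: 29.0
```

Request:
{"op": "move_arm", "data": {
  "moves": [0,0,0.025,0,0,0,0.025,0,0,0,0.025,0,0,0,0,0]
}}

```text
t: 10.58
eef_pos: [608.3, 190.8, 88.8]
tcp_rot: [-3.142, -0.0, 3.044]
ft_force: [0.2, -0.8, -2.4]
opening: 0.337
grip_force: 26.1
```

Run:
```python
from h import *
import pickle
i=viewer.camera_info("wrist");im=viewer.read_camera("wrist");sc=viewer.read_camera("scene")
cv2.imwrite("pics/w5.png",np.hstack([im[0:300,100:500,::-1],cv2.resize(sc[170:320,270:430,::-1],None,fx=2,fy=2)]))
```

```text
(no output)
```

View pics/w5.png

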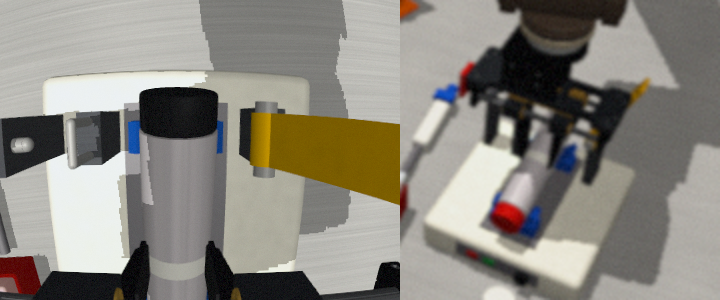

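The cylinder is levelling as intended. It is centred in the V, with its black end still a little high at crop (178,110).

Request:
{"op": "move_arm", "data": {
  "moves": [0,0,0.02,0,0,0,0.02,0,0,0,0,0]
}}

```text
t: 11.05
eef_pos: [608.6, 190.3, 83.7]
tcp_rot: [-3.141, 0.001, 3.045]
ft_force: [-0.9, -3.3, 5.1]
opening: 0.165
grip_force: 4.2
```

Run:
```python
from h import *
import pickle
i=viewer.camera_info("wrist");im=viewer.read_camera("wrist");sc=viewer.read_camera("scene")
pickle.dump((i,im),open("pics/w6.pkl","wb"))
cv2.imwrite("pics/w6.png",np.hstack([im[0:300,100:500,::-1],cv2.resize(sc[180:300,290:400,::-1],(400,436))[:300]]))
```

```text
(no output)
```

View pics/w6.png

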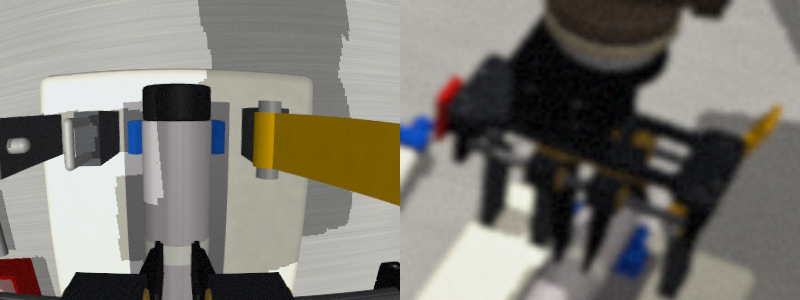

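Run:
```python
from h import *
import pickle
i,im=pickle.load(open("pics/w6.pkl","rb"))
h=cv2.cvtColor(im,cv2.COLOR_RGB2HSV)
print([(r,int(h[r,276,2])) for r in range(78,126,3)],[(c,int(h[200,c,2])) for c in range(232,322,4)],[(r,int(h[r,276,2])) for r in range(228,285,4)])
y=-.097;ex=np.array([np.cos(y),np.sin(y),0]);ey=np.array([-np.sin(y),np.cos(y),0]);ez=np.array([0,0,1.])
for th,z,x in ((0,95,608),(0,95,614),(5,97,608),(8,98,608),(10,100,608),(0,100,608)):
    t=np.radians(th);a=ex*np.cos(t)-ez*np.sin(t);n=ex*np.sin(t)+ez*np.cos(t);c=np.array([x,190.5,z])
    f=lambda s,hh,l=0:np.round(proj(i,c+a*s+n*hh+ey*l,True),1).tolist()
    print(th,z,x,"blk lower",f(-75,19.5),"end top",f(-95,19.5),"bot",f(-95,-19.5),"sides",f(-40,0,20),f(-40,0,-20),"band",f(0,20))
for z in (84,95,103,113):print("finger tips at",z,[np.round(proj(i,np.array([608.6,190.3,z])+ey*l,True),1).tolist() for l in (-8,8)])
print(monitor.state()["eef_pos"],monitor.state()["ft_force"],monitor.state()["opening"])
```

```text
[(78, 237), (81, 237), (84, 9), (87, 33), (90, 30), (93, 33), (96, 27), (99, 30), (102, 30), (105, 35), (108, 34), (111, 31), (114, 28), (117, 34), (120, 15), (123, 152)] [(232, 94), (236, 91), (240, 91), (244, 132), (248, 164), (252, 185), (256, 195), (260, 129), (264, 128), (268, 140), (272, 146), (276, 150), (280, 154), (284, 148), (288, 150), (292, 142), (296, 130), (300, 130), (304, 120), (308, 106), (312, 99), (316, 98), (320, 100)] [(228, 148), (232, 146), (236, 143), (240, 142), (244, 142), (248, 171), (252, 174), (256, 169), (260, 172), (264, 171), (268, 143), (272, 142), (276, 145), (280, 142), (284, 143)]
0 95 608 blk lower [276.8, 123.8] end top [276.7, 85.6] bot [276.8, 90.7] sides [310.4, 181.8] [243.4, 182.0] band [277.0, 257.6]
0 95 614 blk lower [277.9, 135.2] end top [277.9, 96.9] bot [277.7, 100.0] sides [311.2, 191.5] [244.6, 191.7] band [278.0, 266.8]
5 97 608 blk lower [276.8, 128.4] end top [276.7, 88.0] bot [276.8, 87.3] sides [311.4, 184.1] [242.5, 184.2] band [277.0, 261.8]
8 98 608 blk lower [276.8, 131.8] end top [276.7, 90.3] bot [276.7, 85.8] sides [311.9, 185.6] [241.9, 185.8] band [277.0, 264.1]
10 100 608 blk lower [276.8, 134.7] end top [276.7, 92.2] bot [276.7, 84.7] sides [312.5, 187.4] [241.3, 187.5] band [277.0, 266.7]
0 100 608 blk lower [276.8, 124.1] end top [276.7, 84.7] bot [276.8, 90.1] sides [311.3, 183.6] [242.5, 183.8] band [277.0, 261.4]
finger tips at 84 [[264.8, 238.4], [288.9, 238.3]]
finger tips at 95 [[264.2, 244.9], [289.5, 244.9]]
finger tips at 103 [[263.7, 250.1], [289.9, 250.0]]
finger tips at 113 [[263.0, 257.1], [290.6, 257.0]]
[608.58847981 190.40173999  83.82160408] [-1.88292871 -4.7975765   4.99391251] 0.16347997455219473
```

By the numbers the cylinder is level and seated: centre x≈608 (+5 mm along the cradle), z≈95. The pads slid over it at the end. Let go.

Request:
{"op": "move_arm", "data": {
  "moves": [0,0,0,0,0,0,0,0,0,0,0,0,0,0,0,0,0,0,0,0,0,0,0,0],
  "claw": 75
}}

```text
t: 11.9
eef_pos: [608.3, 190.8, 83.3]
tcp_rot: [3.142, 0.0, 3.044]
ft_force: [-1.2, 0.3, -0.0]
opening: 0.734
grip_force: 0.0
```

Run:
```python
from h import *
import pickle
i=viewer.camera_info("wrist");im=viewer.read_camera("wrist");sc=viewer.read_camera("scene")
pickle.dump((i,im),open("pics/w7.pkl","wb"))
cv2.imwrite("pics/w7.png",np.hstack([im[0:300,100:500,::-1],cv2.resize(sc[180:300,290:400,::-1],(400,436))[:300]]))
```

```text
(no output)
```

View pics/w7.png

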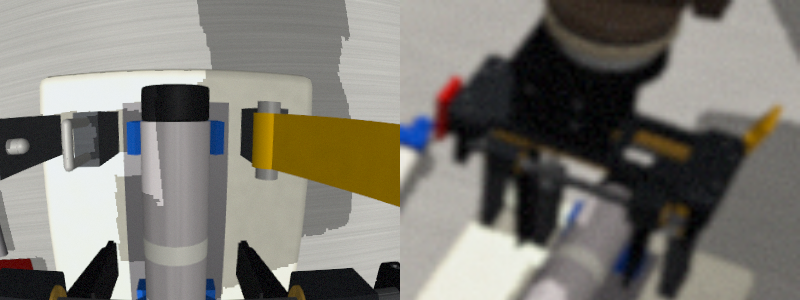

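I've used all 10 picture views, so from here I check by numbers only. The cylinder lies level and centred, with its band at about row 253 against a predicted 257. Now I retreat upward, shut the fingers and go outside the strap.

Request:
{"op": "move_arm", "data": {
  "moves": [0,0,-0.06,0,0,0,-0.15,0,0,0,-0.3,0,0,0,-0.4,0,0,0,-0.4,0,0,0,0,0]
}}

```text
t: 12.75
eef_pos: [609.6, 191.1, 285.6]
tcp_rot: [3.139, 0.009, 3.045]
ft_force: [0.2, 0.1, -1.2]
opening: 0.784
grip_force: 0.0
```

```bash
cat >> h.py <<'E'
CR=np.array([602.5,190.7,0]);YR=-.097
RX=np.array([np.cos(YR),np.sin(YR),0]);RY=np.array([-np.sin(YR),np.cos(YR),0])
def W(x,y,z): return CR+RX*x+RY*y+[0,0,z]
def L(p): d=np.array(p)-CR; return np.round([d@RX,d@RY,d[2]],1)
E
python3 - <<'E'
from h import *
import pickle
print(L(monitor.state()["eef_pos"]))
i,_=pickle.load(open("pics/w7.pkl","rb"))
print("hinge(366,140)",L(onz(i,(366,140),119,True)),"staple top(168,140)",L(onz(i,(168,140),145,True)))
print("hinge pred",proj(i,W(-64,48,119),True))
i=viewer.camera_info("wrist");im=viewer.read_camera("wrist")
for nm,c in dict(red=((170,120,50),(8,255,255)),blue=((105,120,60),(125,255,255)),yel=((15,120,80),(35,255,255)),blk=((0,0,0),(180,255,45))).items(): print(nm,blobs(im,*c,box=(100,60,470,280),amin=80))
for th in (1.7,1.8,1.9,2.0,2.1,2.2): print(th,np.round(proj(i,W(-64,48-118*np.cos(th),119+118*np.sin(th)),True),1))
print("hinge",proj(i,W(-64,48,119),True),"tab top",proj(i,W(-64,-137,160),True))
c=W(5,0,95)
print("cyl: blk edge",proj(i,c-RX*75+[0,0,19.5],True),"end",proj(i,c-RX*95+[0,0,19.5],True),"band",proj(i,c+[0,0,20],True))
h=cv2.cvtColor(im,cv2.COLOR_RGB2HSV)
print([(r,int(h[r,277,2])) for r in range(84,260,4)],[r for r in range(100,300) if h[r,277,1]>150 and (h[r,277,0]<8 or h[r,277,0]>170)])
E
```

```text
[  7.1   1.1 285.6]
hinge(366,140) [-62.5  47.  119. ] staple top(168,140) [-65.1 -47.3 145. ]
hinge pred (np.float64(367.9637451676955), np.float64(137.22449630134093))
red [(885, [172.3, 223.9], [134, 203, 58, 62]), (445, [154.0, 127.1], [145, 114, 20, 28]), (374, [275.3, 244.9], [261, 237, 29, 16])]
blue [(266, [140.0, 77.6], [130, 70, 21, 17]), (148, [256.2, 216.2], [253, 205, 7, 23]), (142, [294.7, 215.8], [292, 205, 7, 23]), (128, [254.5, 122.5], [251, 115, 8, 16]), (122, [295.7, 122.4], [292, 115, 8, 16])]
yel [(2233, [353.4, 126.0], [312, 110, 83, 37])]
blk [(975, [197.8, 264.6], [172, 241, 42, 39]), (966, [355.9, 264.8], [341, 241, 42, 39]), (697, [433.2, 274.4], [398, 268, 72, 12]), (577, [126.1, 274.4], [100, 268, 57, 12]), (496, [275.0, 105.8], [259, 98, 33, 16]), (292, [203.2, 122.6], [195, 111, 17, 27]), (115, [240.9, 120.7], [238, 110, 6, 24])]
1.7 [356.5 127.2]
1.8 [370.  127.7]
1.9 [382.1 128.1]
2.0 [392.8 128.5]
2.1 [401.9 128.7]
2.2 [409.5 128.9]
hinge (np.float64(318.14372509871407), np.float64(121.25820999317233)) tab top (np.float64(144.4226860053281), np.float64(127.2180776285653))
cyl: blk edge (np.float64(275.291764908263), np.float64(115.50092789679113)) end (np.float64(275.2484849754764), np.float64(97.97967348964191)) band (np.float64(275.4730739224245), np.float64(180.23569161712166))
[(84, 161), (88, 197), (92, 220), (96, 220), (100, 44), (104, 41), (108, 40), (112, 38), (116, 198), (120, 197), (124, 198), (128, 195), (132, 198), (136, 196), (140, 196), (144, 198), (148, 176), (152, 132), (156, 135), (160, 132), (164, 131), (168, 133), (172, 132), (176, 159), (180, 158), (184, 151), (188, 130), (192, 133), (196, 132), (200, 130), (204, 129), (208, 192), (212, 190), (216, 189), (220, 186), (224, 191), (228, 188), (232, 185), (236, 185), (240, 184), (244, 181), (248, 181), (252, 176), (256, 162)] [240, 241, 242, 243, 244, 245, 246, 247, 248, 249, 250, 251, 252]
```

Request:
{"op": "move_arm", "data": {
  "moves": [0.156,0.298,0,0,0.156,0.298,0,0,0.155,0.297,0,0,0,0,0.2,0,0,0,0.3,0,0,0,0.133,0,0,0,0,0,0,0,0,0],
  "claw": 0
}}

```text
t: 13.8
eef_pos: [551.8, 331.0, 185.4]
tcp_rot: [3.141, 0.0, 3.044]
ft_force: [0.3, -0.5, -0.3]
opening: 0.023
grip_force: 0.0
```

```bash
python3 -c "
from h import *
s=monitor.state();print(L(s['eef_pos']),s['tcp_rot'],s['opening'],s['ft_force'])"
```

```text
[-64.1 134.7 185.4] [3.14133214e+00 3.77038528e-04 3.04438743e+00] 0.023429069973651066 [ 0.32951235 -0.53057789 -0.31959305]
```

Request:
{"op": "move_arm", "data": {
  "moves": [0,-0.1,0,0,0,-0.1,0,0,0,-0.1,0,0,0,-0.1,0,0,0,-0.1,0,0,0,-0.1,0,0,0,0,0,0]
}}

```text
t: 14.68
eef_pos: [542.8, 240.2, 184.9]
tcp_rot: [-3.141, -0.0, 3.043]
ft_force: [-0.2, 0.4, 0.4]
opening: 0.004
grip_force: 0.0
```

Request:
{"op": "move_arm", "data": {
  "moves": [0,-0.067,0.02,0,0,-0.066,0.02,0,0,-0.044,0.04,0,0,-0.043,0.04,0,0,-0.037,0.043,0,0,-0.036,0.044,0,0,-0.024,0.053,0,0,-0.023,0.053,0,0,-0.013,0.033,0,0,0,0,0]
}}

```text
t: 15.92
eef_pos: [537.4, 179.8, 135.3]
tcp_rot: [-3.128, 0.0, 3.046]
ft_force: [-9.6, -58.3, 38.3]
opening: 0.121
grip_force: 35.2
```

```bash
cat > st.py <<'E'
from h import *
s=monitor.state();print(L(s['eef_pos']),s['opening'],s['ft_force'])
i=viewer.camera_info("top");im=viewer.read_camera("top")
print("top",blobs(im,(15,120,80),(35,255,255),box=(140,130,280,260),amin=8)); isc=viewer.camera_info("scene");sc=viewer.read_camera("scene")
print("scene",blobs(sc,(15,120,80),(35,255,255),box=(280,180,430,320),amin=8),"red",blobs(im,(170,120,50),(8,255,255),box=(225,180,265,220),amin=5))
iw=viewer.camera_info("wrist");wr=viewer.read_camera("wrist");print("wrist yel",blobs(wr,(15,120,80),(35,255,255),box=(60,20,520,300),amin=60),"red",blobs(wr,(170,120,50),(8,255,255),box=(60,20,520,300),amin=60))
for th in (0,.1,.3,.6): print(th,"tip top",np.round(proj(i,W(-64,47-118*np.cos(th),122+118*np.sin(th))),1),"scene",np.round(proj(isc,W(-64,47-118*np.cos(th),122+118*np.sin(th))),1),"wrist",np.round(proj(iw,W(-64,47-118*np.cos(th),122+118*np.sin(th)),True),1))
E
python3 st.py
```

```text
[-63.7 -17.1 135.3] 0.12110931496060555 [ -9.59406321 -58.31708029  38.29192008]
top []
scene [(366, [352.2, 225.3], [331, 205, 41, 38]), (8, [363.1, 182.1], [362, 181, 3, 3])] red [(29, [251.2, 200.5], [250, 195, 3, 12])]
wrist yel [(5334, [303.7, 244.2], [207, 211, 172, 71])] red [(1395, [113.2, 239.8], [95, 211, 39, 59]), (206, [149.3, 293.1], [123, 291, 47, 6])]
0 tip top [229.7 199.6] scene [323.9 220.8] wrist [202.  229.9]
0.1 tip top [229.1 198.7] scene [324.5 217.5] wrist [198.9 235.9]
0.3 tip top [226.6 196.6] scene [326.9 211.4] wrist [197.5 249.8]
0.6 tip top [219.7 193.4] scene [333.5 203.8] wrist [211.6 275. ]
```

The force is unexpectedly high: −58 N in y, with the fingers wedged 11 mm open. I'll measure the strap numerically before backing out.

Run:
```python
from h import *
iw=viewer.camera_info("wrist");im=viewer.read_camera("wrist")
h=cv2.cvtColor(im,cv2.COLOR_RGB2HSV);m=cv2.inRange(h,(15,120,60),(35,255,255))
runs=lambda v:[(int(a),int(b)) for a,b in zip(np.flatnonzero(np.diff(np.r_[0,v])==1),np.flatnonzero(np.diff(np.r_[v,0])==-1)) if b-a>2]
for r in range(205,300,8): print(r,runs((m[r]>0).astype(int)))
for th in (0,.2,.4,.6,.8,1.0): print(th,[np.round(proj(iw,W(-64+dx,47-r*np.cos(th),122+r*np.sin(th)),True)).tolist() for r,dx in ((118,-14),(118,14),(60,-14),(60,14),(0,-14),(0,14))])
isc=viewer.camera_info("scene");sc=viewer.read_camera("scene")
h=cv2.cvtColor(sc,cv2.COLOR_RGB2HSV);m=cv2.inRange(h,(15,100,60),(35,255,255))
for r in range(203,246,4): print(r,runs((m[r,300:400]>0).astype(int)))
for th in (0,.2,.4,.6,.8,1.0): print(th,[np.round(proj(isc,W(-64+dx,47-r*np.cos(th),122+r*np.sin(th)))).tolist() for r,dx in ((118,-14),(118,14),(60,-14),(60,14),(0,-14),(0,14))])
print(monitor.state()["ft_force"],L(monitor.state()["eef_pos"]),monitor.state()["opening"])
```

```text
205 []
213 [(357, 360)]
221 [(323, 378)]
229 [(287, 377)]
237 [(240, 376)]
245 [(215, 245), (267, 287), (296, 375)]
253 [(208, 231), (267, 287), (302, 358)]
261 [(208, 231), (267, 287), (306, 333)]
269 [(209, 232), (267, 287)]
277 [(267, 280)]
285 []
293 [(251, 255), (299, 303)]
0 [[201.0, 211.0], [203.0, 248.0], [283.0, 212.0], [283.0, 249.0], [368.0, 212.0], [364.0, 248.0]]
0.2 [[196.0, 222.0], [199.0, 262.0], [285.0, 217.0], [285.0, 256.0], [368.0, 212.0], [364.0, 248.0]]
0.4 [[198.0, 235.0], [202.0, 279.0], [291.0, 223.0], [290.0, 263.0], [368.0, 212.0], [364.0, 248.0]]
0.6 [[209.0, 251.0], [214.0, 298.0], [301.0, 229.0], [300.0, 271.0], [368.0, 212.0], [364.0, 248.0]]
0.8 [[234.0, 268.0], [238.0, 318.0], [316.0, 234.0], [313.0, 278.0], [368.0, 212.0], [364.0, 248.0]]
1.0 [[275.0, 285.0], [275.0, 338.0], [334.0, 239.0], [331.0, 284.0], [368.0, 212.0], [364.0, 248.0]]
203 []
207 [(32, 39)]
211 [(31, 34)]
215 [(34, 37), (42, 46)]
219 [(39, 52)]
223 [(44, 56)]
227 [(48, 60)]
231 [(52, 65)]
235 [(56, 71)]
239 [(61, 70)]
243 []
0 [[326.0, 218.0], [322.0, 224.0], [347.0, 225.0], [342.0, 231.0], [368.0, 233.0], [365.0, 239.0]]
0.2 [[328.0, 211.0], [323.0, 218.0], [347.0, 222.0], [343.0, 228.0], [368.0, 233.0], [365.0, 239.0]]
0.4 [[331.0, 206.0], [326.0, 212.0], [349.0, 219.0], [345.0, 225.0], [368.0, 233.0], [365.0, 239.0]]
0.6 [[336.0, 201.0], [331.0, 207.0], [352.0, 217.0], [348.0, 223.0], [368.0, 233.0], [365.0, 239.0]]
0.8 [[342.0, 197.0], [338.0, 203.0], [355.0, 215.0], [351.0, 221.0], [368.0, 233.0], [365.0, 239.0]]
1.0 [[350.0, 195.0], [345.0, 201.0], [359.0, 214.0], [355.0, 220.0], [368.0, 233.0], [365.0, 239.0]]
[ -8.82701418 -58.92846672  37.10792707] [-63.7 -17.1 135.4] 0.12440324433790875
```

The inner fingertip has slipped into the strap's slot: dark at columns 231–267, strap body visible between the fingers at 267–287, strap angle ≈0.5. I'll lift straight out.

Request:
{"op": "move_arm", "data": {
  "moves": [0,0,-0.04,0,0,0,-0.06,0,0,0,-0.08,0,0,0,0,0]
}}

```text
t: 16.68
eef_pos: [537.8, 188.8, 160.3]
tcp_rot: [3.141, 0.001, 3.044]
ft_force: [-0.7, 0.1, -0.8]
opening: -0.001
grip_force: 0.0
```

Request:
{"op": "move_arm", "data": {
  "moves": [0,0,-0.2,0,0,0.16,0,0,0,0,0.13,0,0,0,0.1,0,0,0,0.06,0,0,0,0.06,0,0,0,0.05,0,0,0,0.04,0,0,0,0,0]
}}

```text
t: 17.8
eef_pos: [540.0, 212.5, 123.7]
tcp_rot: [-3.142, -0.0, 3.044]
ft_force: [-0.2, 0.5, -1.0]
opening: 0.002
grip_force: 0.0
```

```bash
python3 st.py
```

```text
[-64.3  15.6 123.7] 0.0023786273361051107 [-0.18061587  0.48256192 -1.0468972 ]
top []
scene [(350, [353.1, 223.4], [335, 202, 36, 41])] red [(28, [251.1, 200.4], [250, 195, 3, 12])]
wrist yel [(5103, [252.0, 253.9], [151, 216, 186, 82])] red [(1025, [73.1, 241.4], [60, 217, 32, 49])]
0 tip top [229.7 199.6] scene [323.9 220.8] wrist [153.9 236.1]
0.1 tip top [229.1 198.7] scene [324.5 217.5] wrist [148.8 242.5]
0.3 tip top [226.6 196.6] scene [326.9 211.4] wrist [142.6 257.2]
0.6 tip top [219.7 193.4] scene [333.5 203.8] wrist [147.3 284.3]
```

Run:
```python
from h import *
import pickle
j,_=pickle.load(open("pics/w1.pkl","rb"))
for z in (0,10,19,30): print("w1 tips seen(195,243)/(362,243)",z,[np.round(proj(j,np.array([594.4,190.7,300.6+z])+RY*l,True)).tolist() for l in (-47.5,47.5,-59,59)])
iw=viewer.camera_info("wrist");im=viewer.read_camera("wrist");p=monitor.state()["eef_pos"]
for z in (0,10,20,30): print("now",z,[np.round(proj(iw,p+[0,0,z]+RY*l,True)).tolist() for l in (-12,0,12)])
h=cv2.cvtColor(im,cv2.COLOR_RGB2HSV);m=cv2.inRange(h,(15,120,60),(35,255,255));k=(h[:,:,2]<60)
runs=lambda v:[(int(a),int(b)) for a,b in zip(np.flatnonzero(np.diff(np.r_[0,v])==1),np.flatnonzero(np.diff(np.r_[v,0])==-1)) if b-a>2]
for r in range(210,304,6): print(r,"yel",runs((m[r]>0).astype(int)),"dark",runs(k[r,120:400].astype(int)+0))
```

```text
w1 tips seen(195,243)/(362,243) 0 [[207.0, 238.0], [348.0, 237.0], [191.0, 238.0], [364.0, 237.0]]
w1 tips seen(195,243)/(362,243) 10 [[204.0, 244.0], [351.0, 243.0], [187.0, 243.0], [368.0, 242.0]]
w1 tips seen(195,243)/(362,243) 19 [[201.0, 249.0], [354.0, 248.0], [183.0, 249.0], [371.0, 248.0]]
w1 tips seen(195,243)/(362,243) 30 [[197.0, 257.0], [358.0, 256.0], [179.0, 256.0], [376.0, 255.0]]
now 0 [[259.0, 238.0], [277.0, 238.0], [295.0, 238.0]]
now 10 [[258.0, 244.0], [277.0, 244.0], [296.0, 244.0]]
now 20 [[257.0, 250.0], [277.0, 250.0], [297.0, 250.0]]
now 30 [[256.0, 257.0], [277.0, 258.0], [298.0, 257.0]]
210 yel [] dark [(12, 45), (60, 92), (109, 161), (214, 220)]
216 yel [] dark [(4, 46), (76, 92), (110, 160), (215, 220)]
222 yel [(305, 336)] dark [(0, 47), (71, 93), (122, 145), (217, 220)]
228 yel [(284, 335)] dark [(0, 43), (75, 90)]
234 yel [(264, 335)] dark [(1, 37), (74, 87), (216, 219)]
240 yel [(243, 335)] dark [(3, 8), (26, 32), (75, 84)]
246 yel [(222, 268), (286, 334)] dark [(4, 8), (73, 81), (149, 155), (158, 165)]
252 yel [(193, 263), (291, 334)] dark [(5, 22), (144, 155), (158, 170)]
258 yel [(172, 261), (293, 332)] dark [(6, 16), (142, 155), (158, 172)]
264 yel [(159, 187), (209, 258), (295, 308)] dark [(7, 11), (139, 155), (158, 174)]
270 yel [(151, 177), (210, 256)] dark [(137, 177)]
276 yel [(152, 178)] dark [(79, 156), (158, 235)]
282 yel [(153, 179)] dark [(76, 155), (158, 238)]
288 yel [(155, 180)] dark [(73, 155), (158, 241)]
294 yel [(156, 180), (271, 274)] dark [(0, 4), (70, 150), (163, 244)]
300 yel [(271, 274), (280, 283)] dark [(16, 150), (164, 279)]
```

The shut fingertips sit about 28 mm above the reported TCP. The grip openings (35.5 mm, then 15.7 mm) and this contact-free z both agree with that. So I push down further for the strap.

Request:
{"op": "move_arm", "data": {
  "moves": [0,0,0.03,0,0,0,0.03,0,0,0,0.03,0,0,0,0.03,0,0,0,0.03,0,0,0,0.03,0,0,0,0,0]
}}

```text
t: 18.88
eef_pos: [539.8, 212.5, 96.5]
tcp_rot: [-3.141, -0.001, 3.044]
ft_force: [0.5, 0.2, -0.3]
opening: 0.002
grip_force: 0.0
```

```bash
python3 st.py
```

```text
[-64.5  15.6  96.5] 0.002101590447761763 [ 0.53397428  0.1584576  -0.2676421 ]
top [(36, [227.0, 199.3], [225, 195, 5, 10])]
scene [(376, [347.3, 229.8], [323, 216, 48, 27])] red [(29, [251.2, 200.5], [250, 195, 3, 12])]
wrist yel [(6724, [238.5, 254.0], [131, 230, 214, 55])] red [(155, [63.5, 240.7], [60, 230, 10, 21])]
0 tip top [229.7 199.6] scene [323.9 220.8] wrist [139.5 252. ]
0.1 tip top [229.1 198.7] scene [324.5 217.5] wrist [133.1 260. ]
0.3 tip top [226.6 196.6] scene [326.9 211.4] wrist [124.6 278.6]
0.6 tip top [219.7 193.4] scene [333.5 203.8] wrist [126.9 314.2]
```

Request:
{"op": "move_arm", "data": {
  "moves": [0,0,0.013,0,0,0,0.013,0,0,0,0,0]
}}

```text
t: 19.4
eef_pos: [540.0, 212.5, 92.9]
tcp_rot: [3.142, -0.0, 3.044]
ft_force: [-0.2, 0.5, -1.1]
opening: 0.004
grip_force: 0.0
```

Request:
{"op": "move_arm", "data": {
  "moves": [0,0,0.013,0,0,0,0.007,0,0,0,0,0]
}}

```text
t: 19.77
eef_pos: [540.2, 212.6, 92.2]
tcp_rot: [3.141, 0.002, 3.045]
ft_force: [-6.7, -3.1, 22.7]
opening: 0.001
grip_force: 11.4
```

The strap is at its stop: TCP 92.2, tip ≈122 mm, 23 N. Now I go up and around to the outside of the pin tab.

Request:
{"op": "move_arm", "data": {
  "moves": [0,0,-0.1,0,0,0,-0.3,0,0,0,-0.32,0,0,-0.318,0,0,0,-0.318,0,0,0,-0.318,0,0,0,-0.318,0,0,0,0,0,0]
}}

```text
t: 20.78
eef_pos: [521.4, 20.3, 198.4]
tcp_rot: [-3.142, 0.0, 3.041]
ft_force: [-0.3, -0.1, 0.4]
opening: 0.006
grip_force: 0.0
```

```bash
python3 st.py
python3 - <<'E'
from h import *
i=viewer.camera_info("wrist");im=viewer.read_camera("wrist")
for nm,c in dict(red=((170,120,50),(8,255,255)),yel=((15,120,80),(35,255,255)),blue=((105,120,60),(125,255,255))).items(): print(nm,blobs(im,*c,box=(60,20,540,300),amin=60))
for d in (0,4,8): print(d,"tab top face edge",[np.round(proj(i,W(-64+dx,-141+d+t,160),True),1).tolist() for dx in(-15,15) for t in (0,8)])
E
```

```text
[ -64.3 -177.5  198.4] 0.006244623796956345 [-0.34603747 -0.12093446  0.44404931]
top [(352, [202.9, 197.9], [185, 191, 40, 15])]
scene [(419, [348.0, 231.4], [323, 220, 49, 23])] red []
wrist yel [(2637, [446.3, 206.3], [388, 191, 111, 32]), (336, [81.2, 108.8], [64, 101, 32, 18])] red [(614, [328.0, 214.6], [320, 191, 17, 48])]
0 tip top [229.7 199.6] scene [323.9 220.8] wrist [389.5 205.8]
0.1 tip top [229.1 198.7] scene [324.5 217.5] wrist [394.3 209.5]
0.3 tip top [226.6 196.6] scene [326.9 211.4] wrist [408.6 217.6]
0.6 tip top [219.7 193.4] scene [333.5 203.8] wrist [441.5 230.5]
red [(611, [327.4, 214.8], [319, 192, 17, 47])]
yel [(2626, [445.8, 206.5], [387, 191, 111, 33]), (338, [80.8, 108.7], [62, 101, 34, 17])]
blue [(803, [102.4, 275.6], [79, 263, 48, 31]), (616, [77.4, 217.8], [60, 205, 36, 33]), (452, [256.1, 123.9], [243, 114, 28, 20]), (325, [399.7, 287.6], [389, 279, 22, 18]), (294, [66.8, 65.7], [60, 55, 17, 26]), (219, [254.1, 98.9], [246, 91, 17, 17]), (86, [417.9, 187.3], [408, 185, 18, 7])]
0 tab top face edge [[320.7, 201.3], [330.9, 201.3], [319.2, 237.7], [329.1, 237.5]]
4 tab top face edge [[325.8, 201.3], [336.0, 201.3], [324.1, 237.6], [334.0, 237.5]]
8 tab top face edge [[330.9, 201.3], [341.1, 201.3], [329.1, 237.5], [338.9, 237.4]]
```

The strap is closed (tip where θ=0 predicts) and the tab is where expected, with the pin at ≈4 mm. Down, then push.

Request:
{"op": "move_arm", "data": {
  "moves": [0,0,0.2,0,0,0,0.3,0,0,0,0.14,0,0,0.1,0,0,0,0.08,0,0,0,0.06,0,0,0,0.06,0,0,0,0.05,0,0,0,0,0,0]
}}

```text
t: 22.1
eef_pos: [526.7, 75.5, 102.3]
tcp_rot: [3.141, 0.0, 3.045]
ft_force: [-0.1, 1.2, 0.6]
opening: 0.003
grip_force: 0.0
```

```bash
python3 st.py
```

```text
[ -64.3 -122.   102.3] 0.0030324170343642197 [-0.05010687  1.15476595  0.61967545]
top [(212, [196.0, 197.2], [185, 191, 22, 13])]
scene [(394, [348.9, 231.8], [323, 222, 49, 21])] red []
wrist yel [(4983, [448.0, 244.7], [359, 223, 161, 48]), (229, [374.7, 268.8], [357, 265, 36, 9])] red [(738, [305.6, 253.0], [297, 230, 20, 44])]
0 tip top [229.7 199.6] scene [323.9 220.8] wrist [359.8 249.9]
0.1 tip top [229.1 198.7] scene [324.5 217.5] wrist [365.4 257.9]
0.3 tip top [226.6 196.6] scene [326.9 211.4] wrist [384.3 276.1]
0.6 tip top [219.7 193.4] scene [333.5 203.8] wrist [434.1 306.3]
```

Request:
{"op": "move_arm", "data": {
  "moves": [0,0.04,0,0,0,0.04,0,0,0,0,0,0]
}}

```text
t: 22.62
eef_pos: [527.6, 85.9, 102.0]
tcp_rot: [-3.139, -0.001, 3.045]
ft_force: [-1.5, -13.7, 0.8]
opening: 0.004
grip_force: 6.2
```

```bash
cat > tab.py <<'E'
from h import *
i=viewer.camera_info("wrist");im=viewer.read_camera("wrist");s=monitor.state();print(L(s["eef_pos"]),s["ft_force"].round(1))
print(blobs(im,(170,120,50),(8,255,255),box=(60,20,540,300),amin=60)[:2])
for d in (16,24,32,40): print(d,[np.round(proj(i,W(-64+dx,-133+d,160),True),1).tolist() for dx in(-15,15)])
E
python3 tab.py
```

```text
[ -64.4 -111.6  102. ] [ -1.2 -11.9   0.8]
[(658, [303.1, 253.7], [295, 230, 19, 44])]
16 [[265.4, 255.0], [266.3, 306.6]]
24 [[282.0, 255.0], [281.6, 306.6]]
32 [[298.5, 255.0], [297.0, 306.5]]
40 [[315.0, 254.8], [312.2, 306.3]]
```

Request:
{"op": "move_arm", "data": {
  "moves": [0,0.02,0,0,0,0,0,0]
}}

```text
t: 22.92
eef_pos: [527.6, 86.5, 101.9]
tcp_rot: [-3.136, -0.001, 3.046]
ft_force: [-2.8, -30.0, 2.8]
opening: 0.008
grip_force: 15.1
```

```bash
python3 tab.py
```

```text
[ -64.5 -111.   101.9] [ -3.3 -29.1   2.5]
[(633, [301.9, 253.5], [294, 230, 19, 44])]
16 [[263.7, 255.0], [264.7, 306.6]]
24 [[280.2, 255.1], [280.0, 306.7]]
32 [[296.8, 255.1], [295.3, 306.6]]
40 [[313.3, 254.9], [310.6, 306.4]]
```

The pin is at its hard stop: 30 N with no further travel, tab at d≈40. Now I back away and verify.

Request:
{"op": "move_arm", "data": {
  "moves": [0,-0.1,0,0,0,-0.2,0,0,0,-0.1,0,0,0,0,-0.3,0,0,0,-0.35,0,0,0,-0.35,0,0,0.3,0,0,0,0.3,0,0,0,0,0,0,0,0,0,0]
}}

```text
t: 24.22
eef_pos: [530.8, 119.7, 251.9]
tcp_rot: [3.142, -0.0, 3.045]
ft_force: [-0.6, -0.2, -0.4]
opening: 0.007
grip_force: 0.0
```

Run:
```python
from h import *
i=viewer.camera_info("wrist");im=viewer.read_camera("wrist");s=monitor.state();print(L(s["eef_pos"]),s["ft_force"].round(1))
B=(60,20,540,300)
print("red",blobs(im,(170,120,50),(8,255,255),box=B,amin=60)[:4]);print("yel",blobs(im,(15,120,80),(35,255,255),box=B,amin=60)[:3])
f=lambda x,y,z:np.round(proj(i,W(x,y,z),True),1).tolist()
print("tab top inner d=34,40",f(-64,-99,160),f(-64,-93,160),"outer d=40",f(-64,-101,160))
print("strap tip/hinge th=0",f(-64,-71,122),f(-64,47,122),"tip .1",f(-64,-70.5,134))
print("cyl blk end top",f(-90,0,115),"red start/end",f(80,0,115),f(100,0,115))
h=cv2.cvtColor(im,cv2.COLOR_RGB2HSV);c=int(f(-90,0,115)[0]);print(c,[(r,int(h[r,c,2])) for r in range(int(f(-90,0,115)[1])-12,int(f(-90,0,115)[1])+24,3)])
t=viewer.read_camera("top");it=viewer.camera_info("top");t0=np.load("pics/top0.npy")
for nm,cc,bx in (("vial/pip",((105,120,60),(125,255,255)),(262,130,350,260)),("tipbox red",((170,120,50),(8,255,255)),(258,130,300,180)),("jar",((0,0,150),(180,50,255)),(295,170,318,200))):
    print(nm,[b[:2] for b in blobs(t0,*cc,box=bx)][:3],[b[:2] for b in blobs(t,*cc,box=bx)][:3])
```

```text
[-64.4 -78.1 252. ] [ 0.1 -0.6 -0.3]
red [(683, [207.8, 263.3], [180, 255, 53, 19]), (299, [256.3, 199.0], [252, 180, 9, 38])]
yel [(2488, [349.6, 192.4], [284, 178, 115, 30]), (105, [292.4, 203.7], [284, 200, 20, 8])]
tab top inner d=34,40 [254.0, 201.7] [260.4, 201.7] outer d=40 [251.9, 201.7]
strap tip/hinge th=0 [283.2, 191.9] [391.0, 192.5] tip .1 [283.9, 194.8]
cyl blk end top [349.6, 166.9] red start/end [339.3, 303.6] [338.0, 316.5]
349 [(154, 155), (157, 158), (160, 155), (163, 13), (166, 9), (169, 30), (172, 23), (175, 19), (178, 18), (181, 143), (184, 158), (187, 160)]
vial/pip [(113, [338.7, 143.7]), (54, [273.0, 234.5]), (26, [336.6, 205.1])] [(113, [338.8, 143.7]), (88, [342.8, 178.7]), (85, [341.1, 206.7])]
tipbox red [(59, [275.4, 168.8])] [(67, [275.3, 168.9])]
jar [(97, [306.8, 185.0])] [(181, [304.2, 182.8]), (21, [305.2, 172.2])]
```

```bash
python3 -c "
from cell import order
print(order.job_done())"
```

```text
the job is handed in; nothing more can be done
None
```

The cylinder is seated in the rocker's cradle, the strap is closed over it, the pin is fully home at its 40 mm stop, and the job was handed in at about 24 s; the call returned no verdict. My last camera check found the vial and tip box unmoved, but did not confirm the pipette and jar.

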